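# Point out the loose lens and the pocket it belongs in

### The arm

A 6-joint arm with a two-finger parallel gripper is mounted at the origin on a cart in front of the work surface, level with it; the furniture and walls round the work are solid. World frame = base frame: x ahead of the robot, y to its left, z up, the work surface at z = 0. Lengths are in m, angles in degrees, forces in N, time in s.
With the tool pointing down it reaches from about 0.35 to 0.875 m from the base axis. Payload 4.2 kg.
Tool frame: the origin (TCP) lies between the finger pads, 19 mm behind the fingertips; this is the grasp point; z points along the fingers, y is the line along which they close (so a half turn about z gives the same grasp; the last joint's range is limited). The gripper opens to 87 mm and grips with 3 to 60 N. Pads are 19 mm wide; open, the fingers measure 117 mm over their backs; the gripper's body (75 mm by 190 mm) begins 51 mm behind the grasp point.
Start: joints at [80.764, 22.042, 0.453, 0, -68.411, -14.817], TCP at [0.255, 0.571, 0.241] pointing down, gripper open.
Joint ranges: [-179.83, 179.83], [-69.29, 118.12], [-61.27, 80.66], [-181.25, 117.63], [-171.15, -9.14], [-177.46, 177.46]. Speed limits (degrees/s): [159.86, 159.86, 180, 180, 180, 180].

### API

Orientations are given as a 3x3 rotation matrix whose columns are the frame's x, y, z axes.
In Python, from station import sense, capture, finish_job gives the robot as it stands.
- The arm moves only by the tool arm_command, never from a script. Its argument "deltas" is a list of rows, each a list of 7 numbers: the turn, a rotation vector about the tool's x, y, z in rad, then the shift along the tool's x, y, z in cm, then the closure, from -1 (fully open) to 1 (shut), so that 0 is half open. In form: [[rx, ry, rz, dx, dy, dz, hand], ...]. A call has 1 to 8 rows; each row is the pose to reach, as a shift and turn from the pose commanded when the call began, along the tool's axes at that moment; what a row does not reach only later rows make up. A row lasts 1/12 s, in which the tool goes at most 41.7 mm and 7.16 degrees, less where a joint would pass 70% of its speed; a pose out of reach is approached as far as the arm can. A call with a gripper value outside its range is refused whole. The fingers move at their own pace and stop on an object; the grip force is fixed at half the most. Time passes only in rows, so rows that repeat a pose let the fingers close. It gives the time, the measured TCP pose, the force, the opening and the grip force at its end, in the units of the state.
- sense(): the state, without advancing time (a new reading comes with each control period).
- capture(name): name is "scene" or "side" or "wrist"; returns a dict with "pixels" (420x560x3 uint8, blue, green, red), "fovy" (degrees; the focal length in pixels is half the picture's height over the tangent of half this angle, whatever the lens; pixels are square), "cx", "cy" (the principal point, pixels), "rvec" (rotation vector, rad) and "tvec" (3), from world to camera coordinates, as OpenCV has them. Camera axes: x right, y down, z forward; pixel columns grow to the right and rows downward; lengths in m; the calibration is good to about 2 mm. A picture is of the moment at which its call begins. There is no depth.
- finish_job(): hands the job in; it is judged then, once.
The state is a dict: "time_s": time; "joints": joint angles; "joint_velocities": joint speeds; "effort": joint torques, N m; "tcp_pos": TCP position; "ee_rot": TCP orientation; "wrist_force": force on the tool from outside, world axes, zero at the start; "moment": the same for the moment, N m; "gripper_width": opening from 0.0 (shut) to 1.0 (fully open); "gripper_force": force on a finger pad.
Only numpy, scipy, OpenCV 4.12 (cv2) and the standard library are available. Lean on these libraries where they do the work, as an engineer would, in place of code of your own. Each camera call takes 0.05 s, during which the arm holds its last target. There are 200 camera calls.

### The job

The lens board is one lens short. Show the apprentice what to do: with the hand pointing straight down, point the fingertips at the middle of the lens that lies by itself on the bench and dwell there, about a finger's breadth above it, for two seconds; then point at the middle of the board's empty pocket in the same way for two seconds, and draw the hand back up well clear (20 cm above the bench). Touch and move nothing, and do not bring the fingertips down over any of the other lenses.

Things in the scene. Friction and masses are not known exactly. Their poses are not given: they have to be found in the camera images.
- loose_lens: brown uncut spectacle lens, a round disc 66 mm across and 7 mm thick, lying flat by itself on the bare bench to the right of the board; loose; origin at the centre of its underside (bench top, z = 0), z axis up
- empty_pocket: the one empty pocket of the lens board: a round recess 72 mm across and 5 mm deep, lined with grey felt; the origin is the middle of its floor, 7 mm above the bench and 5 mm below the board's top face; it may be any of the four pockets
- lens_board: square light wooden board, 176 x 176 x 12 mm, flat on the bench and fixed, with four round pockets in a 2 x 2 pattern centred 43 mm either way from the board's centre along its x and y axes; small brass screws in the corners; origin at the centre of its underside, z up
- lens_1: brown lens like the loose one (66 mm across, 7 mm thick), lying in one of the board's pockets, its top 2 mm above the board's face; not to be pointed at; loose; origin at the centre of its underside, 7 mm above the bench
- lens_2: brown lens like the loose one (66 mm across, 7 mm thick), lying in one of the board's pockets, its top 2 mm above the board's face; not to be pointed at; loose; origin at the centre of its underside, 7 mm above the bench
- lens_3: brown lens like the loose one (66 mm across, 7 mm thick), lying in one of the board's pockets, its top 2 mm above the board's face; not to be pointed at; loose; origin at the centre of its underside, 7 mm above the bench
- tape_roll: beige roll of tape lying flat, a ring 100 mm across and 25 mm high; bystander, loose; origin at the centre of its underside
- marker_pen: marker pen, black and white, 135 mm long along its y axis, 16 mm thick, lying beyond the loose lens; bystander, loose; origin at the centre of its underside
- bench_driver: thin screwdriver with a red handle, 141 mm long along its y axis, 10 mm thick, lying to the right of the loose lens; bystander, loose; origin at the centre of its underside
- dial_gauge: small round pale gauge, 39 mm across, 13 mm high, lying beyond the board; bystander, loose; origin at the centre of its underside
There are look-alikes about, which are no part of the job. Leave any red look-alike of the loose_lens alone.

How it is judged (in metres and radians):
On the way, in this order (a step that is already met when the one before it is completed fails the run):
1. the fingertips point down at the middle of the loose lens, close above it, for a second (horizontal distance between the grasp point and loose_lens below 0.025 m and height (world z) of the grasp point below 0.07 m and angle between the grasp point's own z axis and vertical above 2.7 rad), for 1 s.
2. then they point down at the middle of the empty pocket, close above it, for a second (horizontal distance between the grasp point and empty_pocket below 0.025 m and height (world z) of the grasp point below 0.077 m and angle between the grasp point's own z axis and vertical above 2.7 rad), for 1 s.
At the end, for the whole second after the job is handed in: After a 1 s dwell over each target (TCP within 25 mm of its middle, tool within 25 degrees of straight down, TCP under 70 mm above the bench at the lens, 77 mm at the pocket), the TCP is above 150 mm and all lenses and bystanders lie within 4 mm of where they were, lenses at rest (height (world z) of the grasp point above 0.15 m and distance of each of loose_lens, lens_1, lens_2, lens_3, tape_roll, marker_pen, bench_driver, dial_gauge from where it was at the start of the episode below 0.004 m and linear speed of each of loose_lens, lens_1, lens_2, lens_3 below 0.01 m/s); the robot touches nothing.
It fails at once if the robot touches something (contact force between any of the fingers, the arm and anything else above 0.3 N).
It fails at once if the fingertips are brought down over one of the lenses in the board ((horizontal distance between the grasp point and lens_1 below 0.025 m and height (world z) of the grasp point below 0.07 m) or (horizontal distance between the grasp point and lens_2 below 0.025 m and height (world z) of the grasp point below 0.07 m) or (horizontal distance between the grasp point and lens_3 below 0.025 m and height (world z) of the grasp point below 0.07 m)).
It fails at once if a lens or bystander is moved or lifted (distance of any of loose_lens, lens_1, lens_2, lens_3, tape_roll, marker_pen, bench_driver, dial_gauge from where it was at the start of the episode above 0.006 m).
It also fails if it takes over 45 s, if anything falls off the work surface, if the arm or the gripper's body presses on something with over 40 N, if the wrist force passes 120 N, or if a joint passes its speed limit or range.

## Working session

There is one attempt and no reset: what is moved stays moved. The work goes in short steps, Python scripts to look and compute and a tool call to move; the robot and the scene stay as the last step left them, time stands still between calls to the robot, and variables do not carry over. Pictures are saved under pics/ and viewed, at most 10 in all, crops included, and the job is handed in when it is done.

Besides the shell and the picture viewer there is one more tool, called after "Emit:" by a JSON object that holds its "fn" and its "kwargs". arm_command: Moves the arm, as the interface text tells. Its arguments: {"type":"object","properties":{"deltas":{"type":"array"}},"required":["deltas"]}

```bash
mkdir -p pics; cat > h.py <<'E'
import numpy as np, cv2
from station import sense, capture, finish_job
def ray(c,u,v,z):
    R=cv2.Rodrigues(np.array(c["rvec"],float))[0]; t=np.array(c["tvec"],float).ravel()
    f=210/np.tan(np.radians(c["fovy"]/2)); d=R.T@np.array([(u-c["cx"])/f,(v-c["cy"])/f,1]); o=-R.T@t
    return o+d*(z-o[2])/d[2]
E
python3 - <<'E'
from h import *
a=capture("scene");b=capture("side");w=capture("wrist")
cv2.imwrite("pics/scene.png",a["pixels"]);cv2.imwrite("pics/side.png",b["pixels"]);cv2.imwrite("pics/wrist.png",w["pixels"])
s=sense();print(s["tcp_pos"],s["ee_rot"],s["time_s"])
E
```

```text
[0.2545361  0.57035985 0.2403973 ] [[ 9.13134740e-01 -4.07657453e-01 -5.89227898e-04]
 [-4.07657863e-01 -9.13133342e-01 -1.60191716e-03]
 [ 1.14989828e-04  1.70296959e-03 -9.99998543e-01]] 0.15
```

View pics/scene.png

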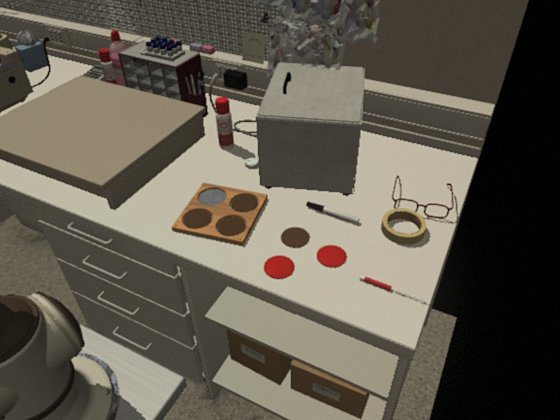

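View pics/side.png

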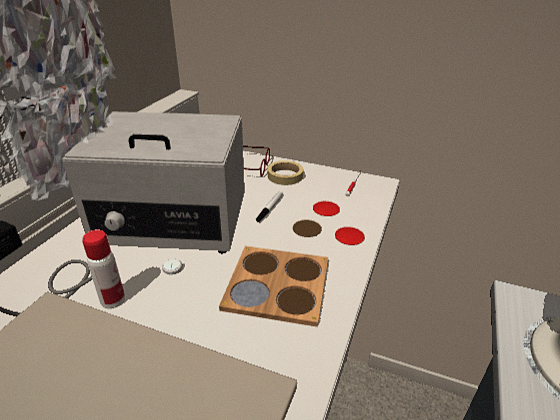

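The scene view shows four round candidates off the board and in it. The brown disc at (295,237) lies alone on the bench. The red discs at (279,267) and (332,256) are look-alikes. The grey felt pocket is at (211,196) in the scene view and (250,293) in the side view. The loose lens is the brown one, because it matches the description's colour and lies to the right of the board. I'll measure next and confirm with a crop.

```bash
python3 - <<'E'
from h import *
a=capture("scene");b=capture("side")
def blob(c,u,v,kind):
    p=c["pixels"];hsv=cv2.cvtColor(p,cv2.COLOR_BGR2HSV)
    m=(hsv[...,2]<110)&(hsv[...,1]>60) if kind=="b" else (hsv[...,1]<70)&(hsv[...,2]<185)
    n,l,st,ce=cv2.connectedComponentsWithStats(m.astype(np.uint8),connectivity=4)
    k=l[v,u]; return ce[k],st[k]
for nm,c,pts in (("scene",a,[(295,237,"b",.007),(211,196,"g",.007),(197,218,"b",.014),(231,225,"b",.014),(244,203,"b",.014)]),
  ("side",b,[(307,228,"b",.007),(250,293,"g",.007),(261,263,"b",.014),(303,269,"b",.014),(295,300,"b",.014)])):
    for u,v,k,z in pts:
        ce,st=blob(c,u,v,k); print(nm,(u,v),ce.round(1),st,ray(c,*ce,z).round(4))
for nm,c,pts in (("scene",a,[(226,147),(262,180),(347,188),(307,206),(358,220),(279,267),(332,256),(252,162)]),("side",b,[(113,303),(224,249),(269,205)])):
    for q in pts: print(nm,q,ray(c,*q,0).round(3))
A=cv2.resize(a["pixels"][175:285,165:355],None,fx=4,fy=4,interpolation=2)
cv2.imwrite("pics/crop.png",A)
E
```

```text
scene (295, 237) [294.8 237.2] [281 228  29  20 443] [ 0.5362 -0.185   0.007 ]
scene (211, 196) [211.6 196.5] [198 189  28  16 362] [0.5751 0.0663 0.007 ]
scene (197, 218) [196.9 218. ] [182 209  30  20 460] [0.4854 0.0468 0.014 ]
scene (231, 225) [230.7 225. ] [216 215  30  21 494] [ 0.5003 -0.0374  0.014 ]
scene (244, 203) [243.7 202.3] [230 193  28  19 422] [ 0.5842 -0.0226  0.014 ]
side (307, 228) [306.7 228.2] [293 220  29  17 375] [ 0.5392 -0.171   0.007 ]
side (250, 293) [249.5 293.4] [231 281  38  26 789] [0.5723 0.0654 0.007 ]
side (261, 263) [260.4 263. ] [245 252  32  23 572] [ 0.5847 -0.0133  0.014 ]
side (303, 269) [302.7 268.9] [287 257  33  24 622] [ 0.5009 -0.0288  0.014 ]
side (295, 300) [295.6 300.2] [278 286  36  29 796] [0.4856 0.0557 0.014 ]
scene (226, 147) [0.792 0.162 0.   ]
scene (262, 180) [ 0.699 -0.009  0.   ]
scene (347, 188) [ 0.766 -0.223  0.   ]
scene (307, 206) [ 0.655 -0.161  0.   ]
scene (358, 220) [ 0.662 -0.291  0.   ]
scene (279, 267) [ 0.446 -0.191  0.   ]
scene (332, 256) [ 0.526 -0.28   0.   ]
scene (252, 162) [0.76  0.056 0.   ]
side (113, 303) [0.794 0.176 0.   ]
side (224, 249) [ 0.681 -0.04   0.   ]
side (269, 205) [ 0.659 -0.238  0.   ]
```

View pics/crop.png

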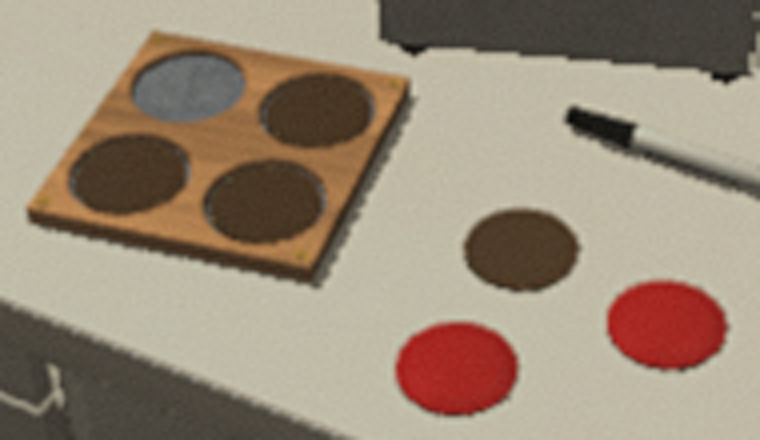

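View pics/wrist.png

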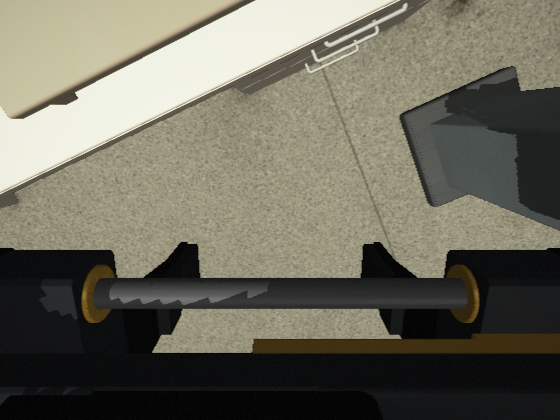

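The crop confirms it: the brown disc lies alone at scene (295,237), beside two red look-alikes, and the grey pocket is the far-left one on the board. Averaging the two views puts the lens at about (0.538,-0.178) and the pocket at about (0.569,0.066). The wrist view shows the floor and cart edge under the hand, so I'll traverse at height with the fingers closed.

Emit:
{"fn": "arm_command", "kwargs": {"deltas": [[0,0,0,1,1,0,1],[0,0,0,3,3,0,1],[0,0,0,5.5,5.5,0,1],[0,0,0,8,8,0,1],[0,0,0,10.5,10.5,0,1],[0,0,0,13,13,0,1],[0,0,0,15.5,15.5,0,1],[0,0,0,18,18,0,1]]}}

```text
time_s: 0.92
tcp_pos: [0.3459, 0.3312, 0.2413]
ee_rot: [[0.913, -0.407, 0.0], [-0.407, -0.913, 0.0], [0.0, -0.0, -1.0]]
wrist_force: [-0.0, -0.7, -0.4]
gripper_width: 0.482
gripper_force: 0.0
```

Emit:
{"fn": "arm_command", "kwargs": {"deltas": [[0,0,0,2.5,2.5,0,1],[0,0,0,5,5,0,1],[0,0,0,7.5,7.5,0,1],[0,0,0,10,10,0,1],[0,0,0,12.5,12.5,0,1],[0,0,0,15,15,0,1],[0,0,0,17.5,17.5,0,1],[0,0,0,20,20,0,1]]}}

```text
time_s: 1.58
tcp_pos: [0.447, 0.0671, 0.2415]
ee_rot: [[0.913, -0.407, 0.001], [-0.407, -0.913, 0.0], [0.0, -0.001, -1.0]]
wrist_force: [0.5, 1.3, -1.2]
gripper_width: 0.009
gripper_force: 0.0
```

Emit:
{"fn": "arm_command", "kwargs": {"deltas": [[0,0,0,2.5,2.5,0,1],[0,0,0,5,5,0,1],[0,0,0,7.5,7.5,0,1],[0,0,0,9,9,0,1],[0,0,0,10,10,0,1],[0,0,0,10,10,0,1],[0,0,0,10,10,0,1],[0,0,0,10,10,0,1]]}}

```text
time_s: 2.25
tcp_pos: [0.4971, -0.0629, 0.2412]
ee_rot: [[0.913, -0.407, -0.0], [-0.407, -0.913, 0.0], [-0.0, -0.0, -1.0]]
wrist_force: [-0.5, 0.2, -1.0]
gripper_width: 0.006
gripper_force: 0.0
```

```bash
python3 - <<'E'
from h import *
w=capture("wrist");cv2.imwrite("pics/wrist2.png",w["pixels"])
R=cv2.Rodrigues(np.array(w["rvec"],float))[0];print(-R.T@np.array(w["tvec"],float).ravel(),R.T[:,2])
E
```

```text
[ 0.56467582 -0.09209414  0.38456803] [-0.24836729  0.11086883 -0.96230026]
```

View pics/wrist2.png

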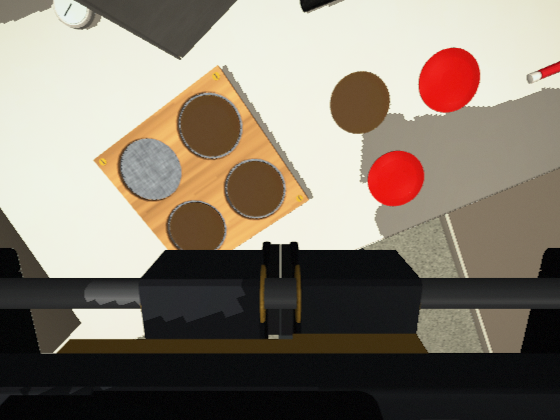

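The wrist view shows the loose lens at (360,102), the grey pocket at (150,169), and the red look-alikes at (449,79) and (396,178). I'll cast rays from here.

```bash
python3 - <<'E'
from h import *
w=capture("wrist");s=sense();R=np.array(s["ee_rot"]);p=np.array(s["tcp_pos"])
for u,v,z,h in ((360,102,.007,.05),(150,169,.007,.055),(210,125,.014,0),(195,227,.014,0),(255,188,.014,0)):
    q=ray(w,u,v,z);t=np.array([q[0],q[1],h]);print(q.round(4),(R.T@(t-p)*100).round(2))
E
```

```text
[ 0.5428 -0.1776  0.007 ] [ 8.85  8.68 19.14]
[0.5723 0.0686 0.007 ] [  1.55 -15.01  18.64]
[ 0.5874 -0.0185  0.014 ] [ 6.46 -7.68 24.14]
[0.4903 0.0518 0.014 ] [ -5.26 -10.15  24.14]
[ 0.504  -0.0334  0.014 ] [-0.55 -2.93 24.14]
```

Emit:
{"fn": "arm_command", "kwargs": {"deltas": [[0,0,0,2,2,0,1],[0,0,0,4.5,4.5,0,1],[0,0,0,6.5,6.5,0,1],[0,0,0,8,8,1,1],[0,0,0,8.7,8.7,3,1],[0,0,0,8.7,8.7,6,1],[0,0,0,8.7,8.7,8.5,1],[0,0,0,8.7,8.7,11,1]]}}

```text
time_s: 3.02
tcp_pos: [0.5413, -0.1774, 0.1302]
ee_rot: [[0.914, -0.407, 0.0], [-0.407, -0.914, 0.0], [0.0, -0.0, -1.0]]
wrist_force: [0.8, -0.1, -0.0]
gripper_width: 0.006
gripper_force: 0.0
```

Emit:
{"fn": "arm_command", "kwargs": {"deltas": [[0,0,0,0,0,1.5,1],[0,0,0,0,0,3,1],[0,0,0,0,0,4.5,1],[0,0,0,0,0,5.5,1],[0,0,0,0,0,6.2,1],[0,0,0,0,0,6.2,1],[0,0,0,0,0,6.2,1],[0,0,0,0,0,6.2,1]]}}

```text
time_s: 3.68
tcp_pos: [0.5421, -0.178, 0.0702]
ee_rot: [[0.913, -0.407, 0.002], [-0.407, -0.913, -0.0], [0.002, -0.0, -1.0]]
wrist_force: [0.3, 0.5, -0.2]
gripper_width: 0.005
gripper_force: 0.0
```

```bash
python3 - <<'E'
from h import *
b=capture("side");cv2.imwrite("pics/side2.png",cv2.resize(b["pixels"][80:330,180:400],None,fx=2.4,fy=2.4));print(sense()["tcp_pos"])
E
```

```text
[ 0.54211701 -0.1781049   0.07028028]
```

View pics/side2.png

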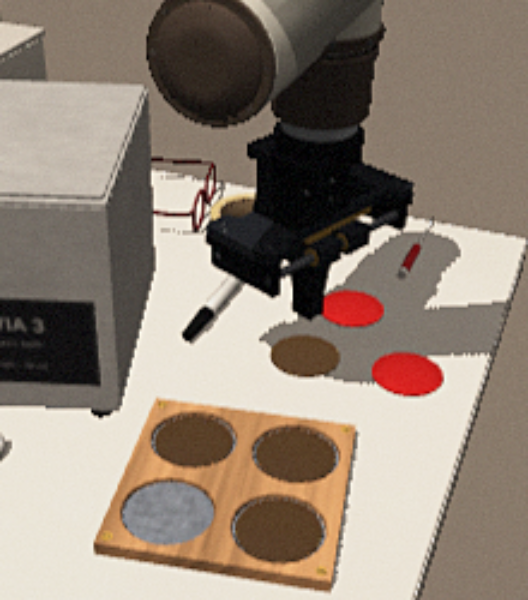

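The side view shows the closed fingertips hanging above the brown lens with plenty of clearance. I'll descend 2 cm and dwell.

Emit:
{"fn": "arm_command", "kwargs": {"deltas": [[0,0,0,0,0,0.7,1],[0,0,0,0,0,1.4,1],[0,0,0,0,0,1.9,1],[0,0,0,0,0,1.9,1],[0,0,0,0,0,1.9,1],[0,0,0,0,0,1.9,1],[0,0,0,0,0,1.9,1],[0,0,0,0,0,1.9,1]]}}

```text
time_s: 4.4
tcp_pos: [0.5416, -0.1782, 0.0505]
ee_rot: [[0.913, -0.408, 0.001], [-0.408, -0.913, -0.0], [0.001, -0.0, -1.0]]
wrist_force: [-0.3, -0.5, -0.3]
gripper_width: 0.002
gripper_force: 0.0
```

Emit:
{"fn": "arm_command", "kwargs": {"deltas": [[0,0,0,0,0,0,1],[0,0,0,0,0,0,1],[0,0,0,0,0,0,1],[0,0,0,0,0,0,1],[0,0,0,0,0,0,1],[0,0,0,0,0,0,1],[0,0,0,0,0,0,1],[0,0,0,0,0,0,1]]}}

```text
time_s: 5.07
tcp_pos: [0.5414, -0.1781, 0.0502]
ee_rot: [[0.913, -0.408, -0.0], [-0.408, -0.913, 0.0], [-0.0, 0.0, -1.0]]
wrist_force: [-0.7, -0.3, 0.7]
gripper_width: 0.007
gripper_force: 0.0
```

Emit:
{"fn": "arm_command", "kwargs": {"deltas": [[0,0,0,0,0,0,1],[0,0,0,0,0,0,1],[0,0,0,0,0,0,1],[0,0,0,0,0,0,1],[0,0,0,0,0,0,1],[0,0,0,0,0,0,1],[0,0,0,0,0,0,1],[0,0,0,0,0,0,1]]}}

```text
time_s: 5.73
tcp_pos: [0.5414, -0.1782, 0.0502]
ee_rot: [[0.913, -0.408, -0.0], [-0.408, -0.913, -0.0], [-0.0, 0.0, -1.0]]
wrist_force: [0.5, 0.6, 0.5]
gripper_width: 0.01
gripper_force: 0.0
```

Emit:
{"fn": "arm_command", "kwargs": {"deltas": [[0,0,0,0,0,0,1],[0,0,0,0,0,0,1],[0,0,0,0,0,0,1],[0,0,0,0,0,0,1],[0,0,0,0,0,0,1],[0,0,0,0,0,0,1],[0,0,0,0,0,0,1],[0,0,0,0,0,0,1]]}}

```text
time_s: 6.4
tcp_pos: [0.5414, -0.1781, 0.0503]
ee_rot: [[0.913, -0.408, 0.0], [-0.408, -0.913, 0.0], [0.0, -0.0, -1.0]]
wrist_force: [0.3, 0.3, -0.7]
gripper_width: 0.007
gripper_force: 0.0
```

Emit:
{"fn": "arm_command", "kwargs": {"deltas": [[0,0,0,0,0,-1,1],[0,0,0,0,0,-3,1],[0,0,0,0,0,-5.5,1],[0,0,0,0,0,-8,1],[0,0,0,0,0,-10,1],[0,0,0,0,0,-11,1],[0,0,0,0,0,-11,1],[0,0,0,0,0,-11,1]]}}

```text
time_s: 7.07
tcp_pos: [0.5411, -0.178, 0.1603]
ee_rot: [[0.913, -0.408, 0.0], [-0.408, -0.913, 0.001], [0.0, -0.001, -1.0]]
wrist_force: [-1.0, -0.1, 0.2]
gripper_width: 0.006
gripper_force: 0.0
```

Emit:
{"fn": "arm_command", "kwargs": {"deltas": [[0,0,0,-0.5,-1.5,0,1],[0,0,0,-1.5,-5,0,1],[0,0,0,-2.5,-8.5,0,1],[0,0,0,-3.7,-12,0,1],[0,0,0,-4.8,-15.5,0,1],[0,0,0,-5.9,-19,0,1],[0,0,0,-6.8,-22,0,1],[0,0,0,-7.3,-23.6,0,1]]}}

```text
time_s: 7.73
tcp_pos: [0.5702, 0.07, 0.1581]
ee_rot: [[0.914, -0.405, -0.003], [-0.405, -0.914, -0.001], [-0.003, 0.002, -1.0]]
wrist_force: [-0.4, -0.7, 0.2]
gripper_width: 0.005
gripper_force: 0.0
```

Emit:
{"fn": "arm_command", "kwargs": {"deltas": [[0,0,0,0,0,0,1],[0,0,0,0,0,0,1],[0,0,0,0,0,1.5,1],[0,0,0,0,0,3,1],[0,0,0,0,0,5,1],[0,0,0,0,0,6,1],[0,0,0,0,0,6,1],[0,0,0,0,0,6,1]]}}

```text
time_s: 8.4
tcp_pos: [0.5706, 0.0661, 0.0997]
ee_rot: [[0.913, -0.408, -0.002], [-0.408, -0.913, -0.001], [-0.001, 0.002, -1.0]]
wrist_force: [-0.0, -0.6, 0.1]
gripper_width: 0.01
gripper_force: 0.0
```

```bash
python3 - <<'E'
from h import *
b=capture("side");cv2.imwrite("pics/side3.png",cv2.resize(b["pixels"][80:330,180:400],None,fx=2.4,fy=2.4));print(sense()["tcp_pos"])
E
```

```text
[0.57128426 0.06650715 0.10059331]
```

View pics/side3.png

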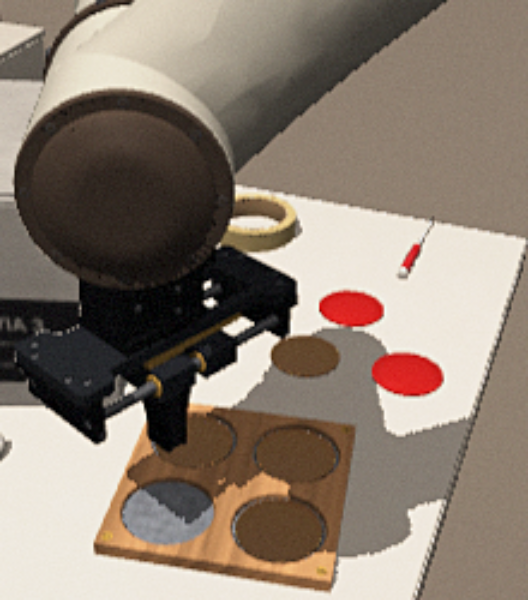

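The side view shows the tips above the grey pocket, in line vertically with its centre at crop (167,512). The hand is clear of the box. Next I'll lower 4.4 cm, dwell and withdraw.

Emit:
{"fn": "arm_command", "kwargs": {"deltas": [[0,0,0,0,0,1,1],[0,0,0,0,0,2.2,1],[0,0,0,0,0,3.4,1],[0,0,0,0,0,4.1,1],[0,0,0,0,0,4.4,1],[0,0,0,0,0,4.4,1],[0,0,0,0,0,4.4,1],[0,0,0,0,0,4.4,1]]}}

```text
time_s: 9.12
tcp_pos: [0.5715, 0.0673, 0.057]
ee_rot: [[0.913, -0.407, 0.002], [-0.407, -0.913, 0.0], [0.001, -0.001, -1.0]]
wrist_force: [-0.3, 1.0, -0.2]
gripper_width: 0.003
gripper_force: 0.0
```

Emit:
{"fn": "arm_command", "kwargs": {"deltas": [[0,0,0,0,0,0,1],[0,0,0,0,0,0,1],[0,0,0,0,0,0,1],[0,0,0,0,0,0,1],[0,0,0,0,0,0,1],[0,0,0,0,0,0,1],[0,0,0,0,0,0,1],[0,0,0,0,0,0,1]]}}

```text
time_s: 9.78
tcp_pos: [0.5709, 0.0671, 0.0562]
ee_rot: [[0.913, -0.408, -0.0], [-0.408, -0.913, -0.0], [-0.0, 0.0, -1.0]]
wrist_force: [1.0, 0.1, -0.5]
gripper_width: 0.005
gripper_force: 0.0
```

Emit:
{"fn": "arm_command", "kwargs": {"deltas": [[0,0,0,0,0,0,1],[0,0,0,0,0,0,1],[0,0,0,0,0,0,1],[0,0,0,0,0,0,1],[0,0,0,0,0,0,1],[0,0,0,0,0,0,1],[0,0,0,0,0,0,1],[0,0,0,0,0,0,1]]}}

```text
time_s: 10.45
tcp_pos: [0.5709, 0.0671, 0.0562]
ee_rot: [[0.913, -0.408, -0.0], [-0.408, -0.913, -0.0], [-0.0, 0.0, -1.0]]
wrist_force: [1.0, -0.6, -0.5]
gripper_width: 0.007
gripper_force: 0.0
```

Emit:
{"fn": "arm_command", "kwargs": {"deltas": [[0,0,0,0,0,0,1],[0,0,0,0,0,0,1],[0,0,0,0,0,0,1],[0,0,0,0,0,0,1],[0,0,0,0,0,0,1],[0,0,0,0,0,0,1],[0,0,0,0,0,0,1],[0,0,0,0,0,0,1]]}}

```text
time_s: 11.12
tcp_pos: [0.5709, 0.0672, 0.0563]
ee_rot: [[0.913, -0.408, -0.0], [-0.408, -0.913, -0.0], [-0.0, 0.0, -1.0]]
wrist_force: [-0.3, -0.6, 0.0]
gripper_width: 0.009
gripper_force: 0.0
```

Emit:
{"fn": "arm_command", "kwargs": {"deltas": [[0,0,0,0,0,-1,1],[0,0,0,0,0,-3,1],[0,0,0,0,0,-6,1],[0,0,0,0,0,-9,1],[0,0,0,0,0,-12,1],[0,0,0,0,0,-14,1],[0,0,0,0,0,-15,1],[0,0,0,0,0,-15,1]]}}

```text
time_s: 11.78
tcp_pos: [0.5721, 0.0675, 0.2095]
ee_rot: [[0.913, -0.407, 0.006], [-0.407, -0.913, 0.002], [0.005, -0.004, -1.0]]
wrist_force: [0.0, -0.3, -0.1]
gripper_width: 0.003
gripper_force: 0.0
```

Emit:
{"fn": "arm_command", "kwargs": {"deltas": [[0,0,0,0,0,0,1],[0,0,0,0,0,0,1],[0,0,0,0,0,0,1],[0,0,0,0,0,0,1]]}}

```text
time_s: 12.12
tcp_pos: [0.5702, 0.0669, 0.2046]
ee_rot: [[0.913, -0.408, -0.003], [-0.408, -0.913, -0.001], [-0.002, 0.002, -1.0]]
wrist_force: [0.7, 0.5, 0.2]
gripper_width: 0.003
gripper_force: 0.0
```

```bash
python3 -c "
from h import *
print(sense()['tcp_pos'],finish_job())"
```

```text
the job is handed in; nothing more can be done
[0.57024659 0.06692884 0.20458582] None
```

I pointed straight down at the middle of the loose brown lens and then the empty grey pocket for about two seconds each, drew the hand up to 20 cm with no sign of contact, and handed the job in; no verdict came back.

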